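Clamp the food bin shut

TASK

Close the white food bin on the worktop: lower its lid, swing each of the two wire loops over its catch on the lid, and press both latch levers fully down against the front so that the lid is pulled tight on its seal. Leave the other things on the worktop where they stand.

Things in the scene. Friction and masses are not known exactly. Their poses are not given: they have to be found in the camera images.
- bin: white food bin, fixed to the worktop: outside 150 mm deep (its x) by 260 mm wide (its y) by 106 mm high (z up). Origin: centre of its underside, on the worktop. Its latch face is the face at x = -75 mm, towards the robot. An onion and a garlic bulb lie inside
- lid (a joint): opening angle (rad) of the grey lid, 14 mm thick, hinged along y at x = +78, z = 106 mm of the bin frame; 0 = fully down, top at z = 120. Starts at 0.3 to 0.9. The hinge is stiff: the lid stays where left; about 3 N down at its front edge moves it. Lowered but unlatched it rests on a springy rubber seal at about 0.025; pressing it fully down takes some 20 N
- lid_front (a point): middle of the lid's top front edge, between the two catches
- lever_left (a joint): steel latch lever (left seen from the robot), pivot along y at x = -89, y = +75, z = 96 mm of the bin frame; handle a plate 22 mm wide, 4 thick, 64 long. Rad: 0 = handle up, leaning 40 deg from vertical towards the robot; grows as it swings out and down; 2.44 = straight down along the front, past dead centre, locked. Starts 0 to 0.35; held by friction, 2 N at its end, pressing takes up to 10 N
- lever_left_end (a point): free end of that handle, 60 mm from the pivot, middle of its width and thickness
- loop_left (a joint): wire loop (U) on the lever: axis along y, 18 mm from the lever's pivot, 10 deg further round than the handle (50 deg from vertical at lever 0). 62.5 mm long, legs 37 mm apart, bar 5 mm thick. Swings freely; rad: 0 = at rest outward, 8 deg above the handle; grows towards the lid. Its outward lean from vertical is 32 deg + lever - loop; once past upright it falls onto the catch
- loop_left_bar (a point): middle of that loop's cross bar
- catch_left (a point): where the middle of that bar sits when hooked: behind the lip of the catch, a grey block on the lid's front edge, 26 mm wide, 42 deep, its flat top 17.5 mm above the lid, with a steel lip at the front 3.5 mm thick and 5 mm high. The bar passes over the lip only while the lever is raised; lowering the lever then draws it against the lip and pulls the lid down
- lever_right (a joint): steel latch lever (right seen from the robot), pivot along y at x = -89, y = -75, z = 96 mm of the bin frame; handle a plate 22 mm wide, 4 thick, 64 long. Rad: 0 = handle up, leaning 40 deg from vertical towards the robot; grows as it swings out and down; 2.44 = straight down along the front, past dead centre, locked. Starts 0 to 0.35; held by friction, 2 N at its end, pressing takes up to 10 N
- lever_right_end (a point): free end of that handle, 60 mm from the pivot, middle of its width and thickness
- loop_right (a joint): wire loop (U) on the lever: axis along y, 18 mm from the lever's pivot, 10 deg further round than the handle (50 deg from vertical at lever 0). 62.5 mm long, legs 37 mm apart, bar 5 mm thick. Swings freely; rad: 0 = at rest outward, 8 deg above the handle; grows towards the lid. Its outward lean from vertical is 32 deg + lever - loop; once past upright it falls onto the catch
- loop_right_bar (a point): middle of that loop's cross bar
- catch_right (a point): where the middle of that bar sits when hooked: behind the lip of the catch, a grey block on the lid's front edge, 26 mm wide, 42 deep, its flat top 17.5 mm above the lid, with a steel lip at the front 3.5 mm thick and 5 mm high. The bar passes over the lip only while the lever is raised; lowering the lever then draws it against the lip and pulls the lid down
- pepper_mill: dark brown wooden pepper mill, 58 mm across, 170 tall; a loose bystander. Origin: centre of its underside
- jam_jar: glass jar with a yellow screw lid, 71 mm across, 110 tall; a loose bystander. Origin: centre of its underside
- salt_shaker: small glass salt shaker with a grey domed top, 44 mm across, 90 tall; a loose bystander. Origin: centre of its underside
- egg_timer: wind-up egg timer, white foot and red dome, 62 mm across, 59 tall; a loose bystander. Origin: centre of its underside
- tin_half: short food tin, 75 mm across, 58 tall; a loose bystander. Origin: centre of its underside
- mug_b: black mug, 88 mm across, 126 mm over its handle, 106 tall; a loose bystander. Origin: centre of its underside

How it is judged:
By the outcome, as a careful person would: the job done as asked, in the order asked, and still so for the second after the job is handed in, with the robot touching nothing.
It also fails if it takes over 64 s, if anything falls off the work surface, if the arm or the gripper's body presses on something with over 40 N, if the wrist force passes 120 N, or if a joint passes its speed limit or range.

ROBOT

A 6-joint arm with a two-finger parallel gripper is mounted at the origin on a cart in front of the work surface, level with it; the furniture and walls round the work are solid. World frame = base frame: x ahead of the robot, y to its left, z up, the work surface at z = 0. Lengths are in mm, angles in rad, forces in N, time in s.
With the tool pointing down it reaches from about 275 to 975 mm from the base axis. Payload 8.4 kg.
Tool frame: the origin (TCP) lies at the very end of the fingers, on their centre line; the grasp point (between the pads) lies 19 mm behind it; z points along the fingers, y is the line along which they close (so a half turn about z gives the same grasp; the last joint's range is limited). The gripper opens to 92 mm and grips with 3 to 60 N. Pads are 20 mm wide; open, the fingers measure 128 mm over their backs; the gripper's body (75 mm by 189 mm) begins 69 mm behind the grasp point.
Start: joints at [-1.291, 0.353, 1.633, -0, 1.155, -0.002], TCP at [173.802, -600.351, 214.583] pointing down, gripper open.
Joint ranges: [-2.63, 2.63], [-0.92, 2.1], [0.06, 2.66], [-1.3, 4.44], [0, 2.69], [-3.02, 3.02]. Speed limits (rad/s): [2.22, 2.22, 2.79, 3.14, 3.14, 3.14].

INTERFACE

Orientations are given as a rotation vector (axis times angle).
In Python, from workcell import ctrl, vision gives the robot as it stands.
- The arm moves only by the tool step_arm, never from a script. Its argument "series" is a list of rows, each a list of 7 numbers: the finger opening in cm, from 0 to 9.19, then the shift along the tool's x, y, z in cm, then the turn, a rotation vector about the tool's x, y, z in rad. A call has exactly 10 rows; each row is the pose to reach, as a shift and turn from the pose commanded when the call began, along the tool's axes at that moment; what a row does not reach only later rows make up. A row lasts 1/10 s, in which the tool goes at most 50 mm and 8.59 degrees, less where a joint would pass 70% of its speed; a pose out of reach is approached as far as the arm can. A call with a gripper value outside its range is refused whole. The fingers move at their own pace and stop on an object; "force" is the grip in N (left out, the last holds). Time passes only in rows, so rows that repeat a pose let the fingers close, or fill a call up. It gives the time, the measured TCP pose, the force, the opening and the grip force at its end, in the units of the state.
- ctrl.read_state(): the state, without advancing time (a new reading comes with each control period).
- vision.read_camera(name): name is "scene" or "top" or "wrist"; returns a dict with "image" (384x512x3 uint8, red, green, blue), "range_z" (384x512 float32, mm along the optical axis (not along the pixel's ray), 0 where there is no reading), "K" (3x3 intrinsics, pixels), "k1" (the pictures are not rectified: a ray, as slopes to the right and down, at radius r is drawn at 1 + k1 r^2 times it, then the intrinsics apply), "rvec" (rotation vector, rad) and "tvec" (3), from world to camera coordinates, as OpenCV has them. Camera axes: x right, y down, z forward; pixel columns grow to the right and rows downward; lengths in mm; the calibration is good to about 2 mm. A picture is of the moment at which its call begins.
- ctrl.finish_job(): hands the job in; it is judged then, once.
The state is a dict: "clock": time; "q": joint angles; "joint_velocities": joint speeds; "effort": joint torques, N m; "tool_pos": TCP position; "tcp_rot": TCP orientation; "ft_force": force on the tool from outside, world axes, zero at the start; "ft_torque": the same for the moment, N m; "width": finger opening in mm; "finger_force": force on a finger pad.
Only numpy, scipy, OpenCV 4.12 (cv2) and the standard library are available. Lean on these libraries where they do the work, as an engineer would, in place of code of your own. Each camera call takes 0.05 s, during which the arm holds its last target. There are 200 camera calls.

## Working session

There is one attempt and no reset: what is moved stays moved. The work goes in short steps, Python scripts to look and compute and a tool call to move; the robot and the scene stay as the last step left them, time stands still between calls to the robot, and variables do not carry over. Pictures are saved under pics/ and viewed, at most 10 in all, crops included, and the job is handed in when it is done.

Besides the shell and the picture viewer there is one more tool, called after "Emit:" as a command line: name --pt "numbers of a row" for each row, then --argument value for the rest. step_arm: Moves the arm, as the interface text tells. Its arguments: {"type":"object","properties":{"series":{"type":"array","items":{"type":"array","items":{"type":"number"}}},"force":{"type":"number"}},"required":["series"]}

```bash
ls; mkdir -p pics
python3 - <<'E'
from workcell import ctrl, vision
import cv2,pickle,numpy as np
d={n:vision.read_camera(n) for n in("scene","top")}
pickle.dump(d,open('c0.pkl','wb'))
cv2.imwrite('pics/a.png',cv2.resize(np.vstack([d[n]["image"][:,:,::-1] for n in d]),(400,600)))
cv2.imwrite('pics/s.png',cv2.resize(d['scene']["image"][:,:,::-1],(800,600)))
cv2.imwrite('pics/t.png',cv2.resize(d['top']["image"][:,:,::-1],(800,600)))
for n in d: 
  R=cv2.Rodrigues(d[n]['rvec'])[0]; print(n,d[n]['K'],d[n]['k1'],(-R.T@d[n]['tvec'].ravel()).round(),R.round(2))
print(ctrl.read_state())
E
```

```text
pics
scene [[385.98093063   0.         256.37248856]
 [  0.         385.98093063 200.1015787 ]
 [  0.           0.           1.        ]] -0.08253399308245747 [106. 636. 942.] [[-0.73 -0.68  0.01]
 [-0.54  0.57 -0.63]
 [ 0.42 -0.46 -0.78]]
top [[378.28813794   0.         258.84618027]
 [  0.         378.28813794 189.32194029]
 [  0.           0.           1.        ]] -0.11976638890769196 [ 476.  147. 1120.] [[ 0.01 -1.    0.02]
 [-1.   -0.01 -0.09]
 [ 0.09 -0.02 -1.  ]]
{'clock': 0.1, 'q': array([-1.29141867e+00,  3.53557406e-01,  1.63406346e+00,  6.03033228e-07,
        1.15521958e+00, -2.37529575e-03]), 'joint_velocities': array([-0.00029302, -0.00110568, -0.00322113, -0.00266582,  0.00097468,
        0.000355  ]), 'effort': array([ 1.99513241e-03, -5.94900084e+01, -3.34929550e+01,  6.99611683e-02,
        1.83610234e-02, -4.41888062e-05]), 'tool_pos': array([ 173.66426593, -599.91344513,  213.9506138 ]), 'tcp_rot': array([-3.10924624e+00, -4.40940129e-01,  2.69633256e-04]), 'ft_force': array([ 0.30533342, -0.6483134 , -0.26721054]), 'ft_torque': array([-0.01271544,  0.01628609,  0.0069099 ]), 'finger_force': 0.0, 'width': 92.09765919189742}
```

View pics/s.png

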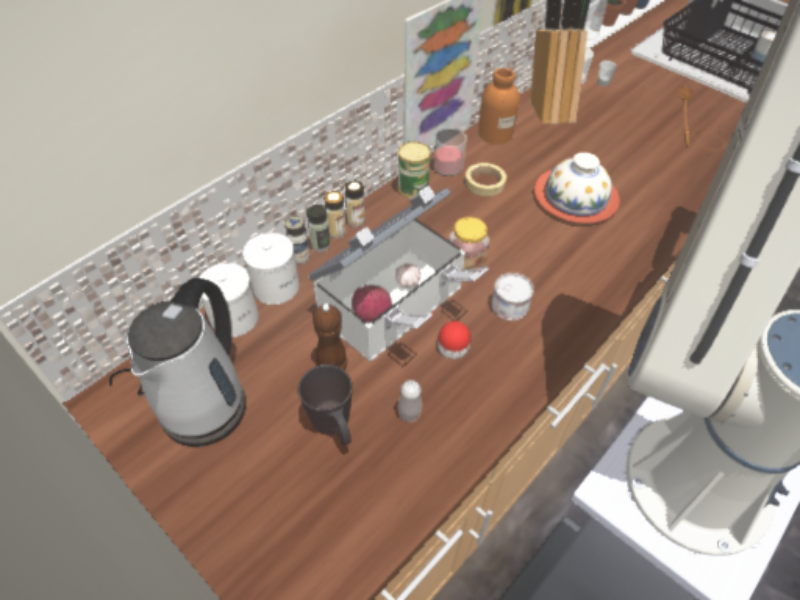

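View pics/t.png

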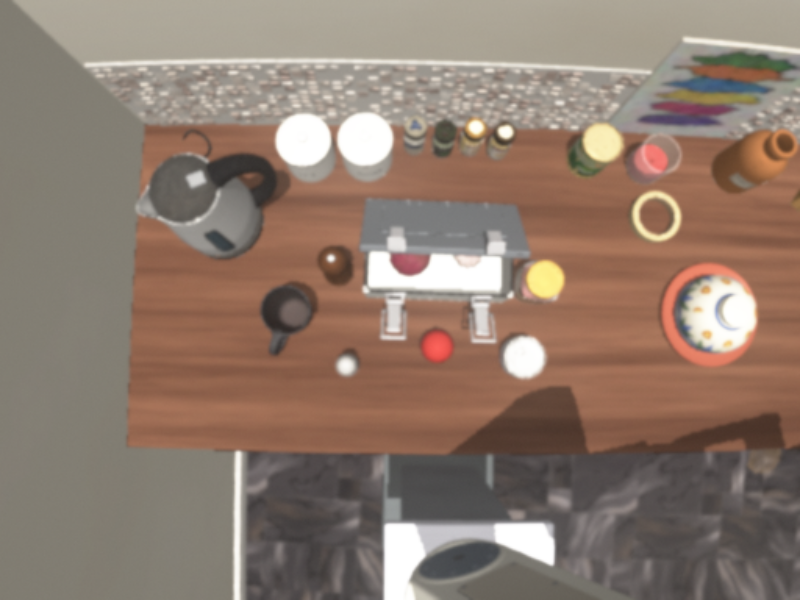

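The scene and top views show the bin (top view about (437,275) of 800x600), with the lid open. The levers are at (395,312) and (482,318), their loops lying outward, with the red timer (437,346), tin (524,357) and jam jar (545,280) close by.

```bash
cat > h.py <<'E'
import numpy as np,cv2,pickle
def RT(c): return cv2.Rodrigues(np.array(c['rvec'],float))[0],np.array(c['tvec'],float).ravel()
def slopes(c,uv):
    uv=np.asarray(uv,float).reshape(-1,1,2)
    return cv2.undistortPoints(uv,c['K'],np.array([c['k1'],0,0,0,0.])).reshape(-1,2)
def world(c):
    """world point of every pixel from range"""
    h,w=c['range_z'].shape
    u,v=np.meshgrid(np.arange(w),np.arange(h))
    s=slopes(c,np.stack([u,v],-1)); z=c['range_z'].ravel().astype(float)
    R,t=RT(c); P=(np.c_[s*z[:,None],z]-t)@R
    P[z==0]=np.nan
    return P.reshape(h,w,3)
def onplane(c,uv,z):
    R,t=RT(c); s=slopes(c,uv); d=np.c_[s,np.ones(len(s))]@R; o=-R.T@t
    return o+d*((z-o[2])/d[:,2])[:,None]
def proj(c,P):
    return cv2.projectPoints(np.asarray(P,float).reshape(-1,1,3),np.array(c['rvec'],float),np.array(c['tvec'],float),c['K'],np.array([c['k1'],0,0,0,0.]))[0].reshape(-1,2)
E
python3 - <<'E'
from h import *
d=pickle.load(open('c0.pkl','rb'))
for n in d:
    c=d[n];P=world(c);np.set_printoptions(suppress=True,precision=1,linewidth=200)
    x,y,z=P[...,0],P[...,1],P[...,2]
    if n=='top':
        reg=np.zeros(x.shape,bool);reg[120:230,225:345]=1
        # lid slope fit
        for v in range(122,232,4): print(v,[tuple(P[v,u].round().astype(int)) for u in (236,254,280,309,325)])
        img=cv2.resize(c['image'][115:240,215:365,::-1],(720,600),interpolation=cv2.INTER_CUBIC);cv2.imwrite('pics/tc.png',img)
E
```

```text
122 [(np.int64(783), np.int64(199), np.int64(2)), (np.int64(784), np.int64(144), np.int64(0)), (np.int64(786), np.int64(65), np.int64(-2)), (np.int64(788), np.int64(-24), np.int64(-2)), (np.int64(789), np.int64(-73), np.int64(-1))]
126 [(np.int64(771), np.int64(198), np.int64(1)), (np.int64(772), np.int64(144), np.int64(-2)), (np.int64(773), np.int64(65), np.int64(3)), (np.int64(775), np.int64(-24), np.int64(0)), (np.int64(777), np.int64(-73), np.int64(-1))]
130 [(np.int64(726), np.int64(192), np.int64(131)), (np.int64(726), np.int64(144), np.int64(132)), (np.int64(729), np.int64(74), np.int64(127)), (np.int64(732), np.int64(-5), np.int64(121)), (np.int64(763), np.int64(-72), np.int64(2))]
134 [(np.int64(710), np.int64(191), np.int64(151)), (np.int64(711), np.int64(144), np.int64(148)), (np.int64(713), np.int64(76), np.int64(147)), (np.int64(716), np.int64(-2), np.int64(140)), (np.int64(718), np.int64(-46), np.int64(135))]
138 [(np.int64(696), np.int64(190), np.int64(163)), (np.int64(698), np.int64(144), np.int64(161)), (np.int64(699), np.int64(77), np.int64(160)), (np.int64(701), np
[... 4741 characters left out ...]
15))]
222 [(np.int64(482), np.int64(193), np.int64(4)), (np.int64(482), np.int64(140), np.int64(3)), (np.int64(483), np.int64(68), np.int64(63)), (np.int64(484), np.int64(-23), np.int64(3)), (np.int64(484), np.int64(-61), np.int64(55))]
226 [(np.int64(470), np.int64(193), np.int64(2)), (np.int64(471), np.int64(140), np.int64(3)), (np.int64(472), np.int64(67), np.int64(56)), (np.int64(472), np.int64(-23), np.int64(5)), (np.int64(473), np.int64(-60), np.int64(58))]
230 [(np.int64(458), np.int64(193), np.int64(-4)), (np.int64(459), np.int64(140), np.int64(-1)), (np.int64(460), np.int64(66), np.int64(48)), (np.int64(461), np.int64(-23), np.int64(2)), (np.int64(462), np.int64(-61), np.int64(53))]
```

View pics/tc.png

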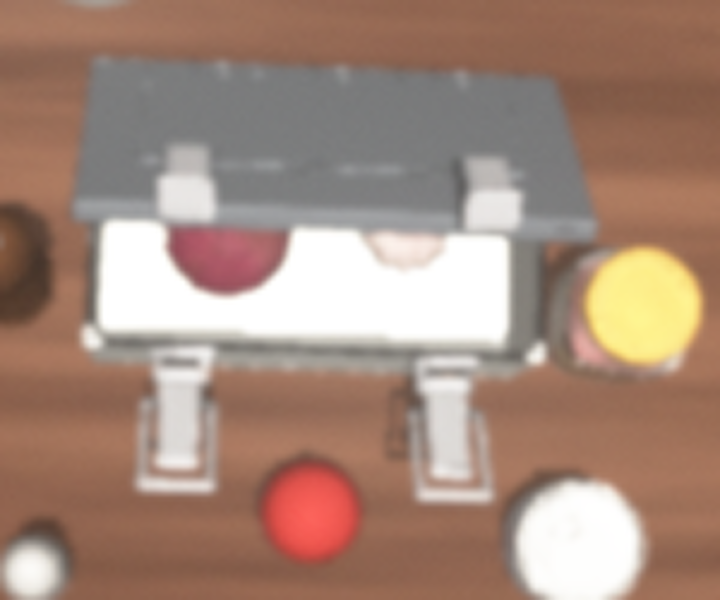

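Run:
```python
from h import *
np.set_printoptions(suppress=True,precision=1,linewidth=200)
d=pickle.load(open('c0.pkl','rb'))
c=d['top'];P=world(c)
f=lambda a:np.array(a,float)/4.8+[215-.4,115-.4]
A=onplane(c,f([(93,335),(539,350)]),106); print('front rim corners',A)
e=A[1]-A[0]; print('len',np.hypot(*e[:2]),'yaw',np.arctan2(e[0],-e[1]))
# lid plane: fit
m=np.zeros(P.shape[:2],bool)
m[134:155,258:305]=1;m[134:146,240:300]=1
Q=P[m];Q=Q[(Q[:,2]>120)&(Q[:,2]<235)]
ctr=Q.mean(0)
for k in range(4):
  cc=np.linalg.lstsq(np.c_[Q[:,:2],np.ones(len(Q))],Q[:,2],rcond=None)[0]; r=Q[:,2]-np.c_[Q[:,:2],np.ones(len(Q))]@cc; Q=Q[abs(r)<2.5*r.std()]
n=np.array([-cc[0],-cc[1],1]);n/=np.linalg.norm(n);print('lid normal',n,'ang',np.arccos(n[2]),'yaw',np.arctan2(n[1],n[0]),r.std())
# tops of things -> seen in scene too
for name,uv in dict(LE=(178,465),RE=(450,474)).items(): print(name,onplane(c,f([uv]),140))
for name,uv in dict(LB=(177,488),RB=(454,497)).items(): print(name,onplane(c,f([uv]),140))
# bystanders by height in the region in front / sides
s=d['scene'];Ps=world(s)
for nm,u,v,hh in(('timer',310,512,59),('tin',580,542,58),('jar',643,302,110),('salt',33,568,90)): print(nm,onplane(c,f([(u,v)]),hh))
# scene views: bin corners front rim
g=lambda a:np.array(a,float)*.64-.18
print(onplane(s,g([(372,350),(463,262)]),106))
```

```text
front rim corners [[582.  195.8 106. ]
 [577.2 -55.9 106. ]]
len 251.84332057993083 yaw -0.019118087529298763
lid normal [ 0.7 -0.   0.7] ang 0.8246878345877803 yaw -0.0192208232112806 1.2861165856228924
LE [[508.6 147.1 140. ]]
RE [[505.6  -0.3 140. ]]
LB [[496.2 147.5 140. ]]
RB [[493.2  -2.5 140. ]]
timer [[484.9  69.7  59. ]]
tin [[468.9 -89.7  58. ]]
jar [[ 605. -115.  110.]]
salt [[451.  228.1  90. ]]
[[537.4 231.5 106. ]
 [555.4 -34.2 106. ]]
```

```bash
cat >> h.py <<'E'
from scipy.spatial.transform import Rotation as Rn
def dwn(tilt=0,yaw=-.019):
    """tool x ahead, tool z down; tilt>0 leans fingertips ahead (+x)"""
    return Rn.from_euler('z',yaw)*Rn.from_rotvec([np.pi,0,0])*Rn.from_euler('y',tilt)
def rel(pts,rots=None):
    """print rows (cm, rad) to reach world pts from the present pose"""
    from workcell import ctrl
    s=ctrl.read_state(); p=np.array(s['tool_pos']);R=Rn.from_rotvec(s['tcp_rot'])
    print('now',p.round(1),s['clock'],'F',np.round(s['ft_force'],1))
    for i,t in enumerate(pts):
        r=dwn() if rots is None else rots[i]
        print([*(R.inv().apply(np.array(t)-p)/10).round(2),*(R.inv()*r).as_rotvec().round(3)])
E
python3 -c "
from h import *
print(dwn(.5).apply([0,0,1]))
rel([(440,70,400)])"
```

```text
[ 0.479339   -0.00910854 -0.87758256]
now [ 173.7 -599.9  214. ] 0.1 F [ 0.3 -0.6 -0.3]
[np.float64(44.21), np.float64(-56.97), np.float64(-18.53), np.float64(-0.001), np.float64(0.0), np.float64(0.301)]
```

Emit:
step_arm --pt "0 44.2 -57 -18.5 0 0 0.3" --pt "0 44.2 -57 -18.5 0 0 0.3" --pt "0 44.2 -57 -18.5 0 0 0.3" --pt "0 44.2 -57 -18.5 0 0 0.3" --pt "0 44.2 -57 -18.5 0 0 0.3" --pt "0 44.2 -57 -18.5 0 0 0.3" --pt "0 44.2 -57 -18.5 0 0 0.3" --pt "0 44.2 -57 -18.5 0 0 0.3" --pt "0 44.2 -57 -18.5 0 0 0.3" --pt "0 44.2 -57 -18.5 0 0 0.3" --force 20

```text
clock: 1.1
tool_pos: [352.5, -148.3, 339.3]
tcp_rot: [3.141, -0.029, 0.001]
ft_force: [0.2, -0.7, -0.2]
width: 13.9
finger_force: 0.0
```

```bash
python3 -c "
from h import *
rel([(440,70,400)])"
```

```text
now [ 352.5 -148.3  339.3] 1.1 F [ 0.2 -0.7 -0.2]
[np.float64(8.35), np.float64(-21.99), np.float64(-6.07), np.float64(0.0), np.float64(-0.0), np.float64(0.0)]
```

Emit:
step_arm --pt "0 8.4 -22 -6 0 0 0" --pt "0 8.4 -22 -6 0 0 0" --pt "0 8.4 -22 -6 0 0 0" --pt "0 8.4 -22 -6 0 0 0" --pt "0 8.4 -22 -6 0 0 0" --pt "0 8.4 -22 -6 0 0 0" --pt "0 8.4 -22 -6 0 0 0" --pt "0 8.4 -22 -6 0 0 0" --pt "0 8.4 -22 -6 0 0 0" --pt "0 8.4 -22 -6 0 0 0"

```text
clock: 2.1
tool_pos: [440.1, 67.2, 398.6]
tcp_rot: [3.141, -0.031, -0.0]
ft_force: [-0.2, -0.4, 0.3]
width: 0.4
finger_force: 0.0
```

Run:
```python
from h import *
from workcell import ctrl,vision
c=vision.read_camera('wrist');pickle.dump(c,open('w1.pkl','wb'))
R,t=RT(c);print((-R.T@t).round(),R.round(2),c['K'][0,0],ctrl.read_state()['tool_pos'])
cv2.imwrite('pics/w1.png',cv2.resize(c['image'][:,:,::-1],(800,600)))
```

```text
[511.  67. 569.] [[-0.02 -1.   -0.  ]
 [-0.97  0.02  0.25]
 [-0.25  0.01 -0.97]] 323.09066245567607 [440.21994978  67.33643046 398.74262833]
```

View pics/w1.png

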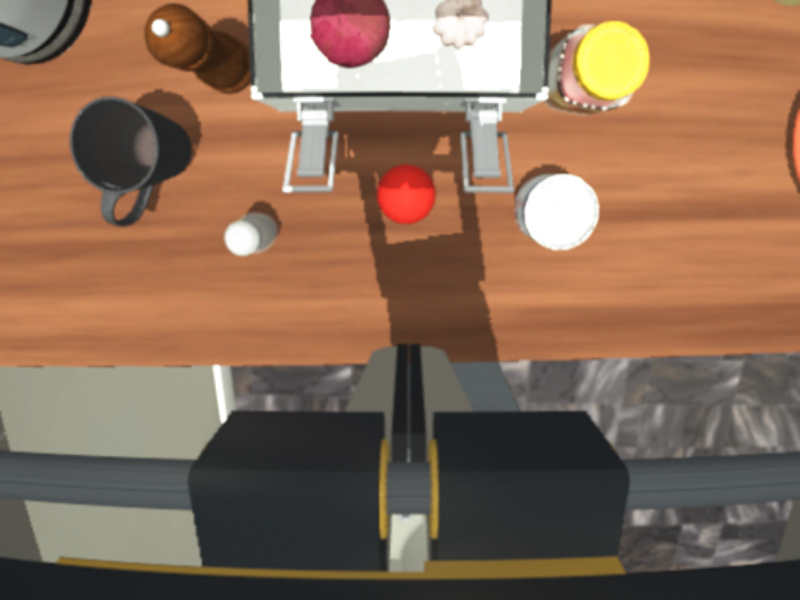

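The wrist view shows the front rim corners at (257,95) and (545,97). The left handle end is at (312,175) with its bar at (310,189), and the right handle end at (486,178) with its bar at (488,190). Bystanders stand clear.

Run:
```python
from h import *
np.set_printoptions(suppress=True,precision=1,linewidth=200)
w=pickle.load(open('w1.pkl','rb'));t=pickle.load(open('c0.pkl','rb'))['top']
g=lambda a:np.array(a,float)*.64-.18
f=lambda a:np.array(a,float)/4.8+[214.6,114.6]
A=onplane(w,g([(257,95),(547,97)]),106);print('rim',A,A.mean(0))
# two-view triangulation
def tri(u1,u2):
    M=[]
    for c in(w,t):
        R,tt=RT(c);M.append(np.c_[R,tt])
    X=cv2.triangulatePoints(M[0],M[1],slopes(w,u1).T,slopes(t,u2).T);return (X[:3]/X[3]).ravel()
for n,a,b in(('LE',(312,175),(178,466)),('RE',(486,179),(450,474)),('LB',(310,189),(177,488)),('RB',(488,190),(454,497))):
    print(n,tri(g([a]),f([b])),onplane(w,g([a]),135),)
P=world(w)
for n,u,v in(('LE',313,165),('RE',485,165),('LB',310,189),('RB',488,190),('L0',317,115),('R0',483,115)):
    q=g((u,v)).round().astype(int);print(n,np.nanmedian(P[q[1]-1:q[1]+2,q[0]-1:q[0]+2].reshape(-1,3),0), P[q[1],q[0]])
C=np.array([652,69.5,0]);Rz=Rn.from_euler('z',-.019).as_matrix()
for L in(0,.15,.3,.35):
    for s in(75,-75):
        a=np.radians(40)+L;E=C+Rz@[-89-64*np.sin(a),s,96+64*np.cos(a)]
        b=np.radians(50)+L;k=np.radians(32)+L
        B=C+Rz@[-89-18*np.sin(b)-62.5*np.sin(k),s,96+18*np.cos(b)+62.5*np.cos(k)]
        print(L,s,'tip',E,'bar',B,(proj(w,[E,B])+.18)/.64)
print((proj(w,[C+Rz@[-75,130,106],C+Rz@[-75,-130,106]])+.18)/.64)
```

```text
rim [[578.1 198.2 106. ]
 [571.1 -55.7 106. ]] [574.6  71.2 106. ]
LE [507.9 147.  140.2] [[507.7 148.  135. ]]
RE [503.2  12.9 218.8] [[501.4   1.7 135. ]]
LB [496.3 147.5 149.3] [[496.1 150.4 135. ]]
RB [492.9   0.9 152.2] [[492.2  -0.2 135. ]]
LE [516.5 148.2 127.4] [516.5 148.2 127.5]
RE [513.5   1.5 126.1] [513.5   1.5 125.5]
LB [496.3 149.6 146.6] [496.2 148.6 145.9]
RB [493.3   1.9 146.8] [493.3   1.9 147.2]
L0 [560.4 146.6 100.5] [560.4 146.9  98.8]
R0 [557.1  -0.3 100.5] [557.1  -0.1 102. ]
0 75 tip [523.3 147.  145. ] bar [517.5 147.1 160.6] [[309.9 155.7]
 [306.4 162.7]]
0 -75 tip [520.5  -3.  145. ] bar [514.7  -2.9 160.6] [[493.8 155.4]
 [496.8 162.5]]
0.15 75 tip [516.4 147.1 138.3] bar [508.4 147.2 152.8] [[311.7 164.3]
 [308.8 174.4]]
0.15 -75 tip [513.6  -2.9 138.3] bar [505.6  -2.7 152.8] [[492.2 164.1]
 [494.8 174.1]]
0.3 75 tip [510.7 147.2 130.7] bar [500.6 147.4 143.8] [[313.7 171.3]
 [311.2 183.9]]
0.3 -75 tip [507.8  -2.8 130.7] bar [497.7  -2.6 143.8] [[490.5 171.1]
 [492.6 183.7]]
0.35 75 tip [509.  147.2 127.9] bar [498.2 147.4 140.6] [[314.3 173.3]
 [312.1 186.6]]
0.35 -75 tip [506.1  -2.7 127.9] bar [495.4  -2.5 140.6] [[490.  173.1]
 [491.9 186.4]]
[[253.9  93.5]
 [550.8  92.9]]
```

```bash
cat >> h.py <<'E'
C=np.array([649,71.5,0]);Rz=Rn.from_euler('z',-.019).as_matrix()
B=lambda x,y,z:C+Rz@[x,y,z]
E
python3 -c "
from h import *
rel([B(0,0,270)]+[B(88-130*np.cos(a)+14*np.sin(a),0,106+130*np.sin(a)+14*np.cos(a)) for a in np.linspace(.86,.01,10)])"
```

```text
now [440.2  67.3 398.7] 2.15 F [-0.4 -0.6  0. ]
[np.float64(20.87), np.float64(-0.83), np.float64(12.87), np.float64(0.0), np.float64(0.0), np.float64(-0.001)]
[np.float64(22.25), np.float64(-0.83), np.float64(18.51), np.float64(0.0), np.float64(0.0), np.float64(-0.001)]
[np.float64(21.26), np.float64(-0.83), np.float64(19.26), np.float64(0.0), np.float64(0.0), np.float64(-0.001)]
[np.float64(20.36), np.float64(-0.83), np.float64(20.09), np.float64(0.0), np.float64(0.0), np.float64(-0.001)]
[np.float64(19.53), np.float64(-0.83), np.float64(21.01), np.float64(0.0), np.float64(0.0), np.float64(-0.001)]
[np.float64(18.8), np.float64(-0.83), np.float64(22.0), np.float64(0.0), np.float64(0.0), np.float64(-0.001)]
[np.float64(18.16), np.float64(-0.83), np.float64(23.06), np.float64(0.0), np.float64(0.0), np.float64(-0.001)]
[np.float64(17.63), np.float64(-0.83), np.float64(24.17), np.float64(0.0), np.float64(0.0), np.float64(-0.001)]
[np.float64(17.2), np.float64(-0.83), np.float64(25.33), np.float64(0.0), np.float64(0.0), np.float64(-0.001)]
[np.float64(16.88), np.float64(-0.83), np.float64(26.53), np.float64(0.0), np.float64(0.0), np.float64(-0.001)]
[np.float64(16.68), np.float64(-0.83), np.float64(27.74), np.float64(0.0), np.float64(0.0), np.float64(-0.001)]
```

Emit:
step_arm --pt "0 7 -0.5 3 0 0 0" --pt "0 12 -0.8 6 0 0 0" --pt "0 16.5 -0.8 8.5 0 0 0" --pt "0 20.5 -0.8 11 0 0 0" --pt "0 22.2 -0.8 14 0 0 0" --pt "0 22.2 -0.8 17 0 0 0" --pt "0 22.2 -0.8 18.5 0 0 0" --pt "0 21.3 -0.8 19.3 0 0 0" --pt "0 20.4 -0.8 20.1 0 0 0" --pt "0 19.5 -0.8 21 0 0 0"

```text
clock: 3.15
tool_pos: [635.4, 72.7, 190.8]
tcp_rot: [-3.141, 0.029, -0.006]
ft_force: [2.0, -0.6, 1.2]
width: 0.6
finger_force: 0.8
```

Emit:
step_arm --pt "0 -0.7 0 1 0 0 0" --pt "0 -1.4 0 2 0 0 0" --pt "0 -1.9 0 3.2 0 0 0" --pt "0 -2.3 0 4.3 0 0 0" --pt "0 -2.6 0 5.5 0 0 0" --pt "0 -2.8 0 6.5 0 0 0" --pt "0 -2.8 0 6.7 0 0 0" --pt "0 -2.8 0 6.7 0 0 0" --pt "0 -2.8 0 6.7 0 0 0" --pt "0 -2.8 0 6.7 0 0 0"

```text
clock: 4.15
tool_pos: [607.1, 73.3, 121.7]
tcp_rot: [-3.141, 0.029, 0.002]
ft_force: [-5.1, 0.4, 9.4]
width: 0.1
finger_force: 4.7
```

```bash
python3 -c "
from h import *
# left loop: up & back, staging outside bar, then push
rel([B(-100,0,210),B(-185,75,210),B(-185,75,139)])"
```

```text
now [607.1  73.3 121.7] 4.15 F [-5.1  0.4  9.4]
[np.float64(-5.82), np.float64(0.1), np.float64(-8.82), np.float64(-0.0), np.float64(0.001), np.float64(0.001)]
[np.float64(-14.31), np.float64(-7.41), np.float64(-8.81), np.float64(-0.0), np.float64(0.001), np.float64(0.001)]
[np.float64(-14.3), np.float64(-7.41), np.float64(-1.71), np.float64(-0.0), np.float64(0.001), np.float64(0.001)]
```

Emit:
step_arm --pt "0 0 0 -4 0 0 0" --pt "0 -3 -1.5 -8.8 0 0 0" --pt "0 -7 -4 -8.8 0 0 0" --pt "0 -11 -6 -8.8 0 0 0" --pt "0 -14.3 -7.4 -8.8 0 0 0" --pt "0 -14.3 -7.4 -5 0 0 0" --pt "0 -14.3 -7.4 -1.8 0 0 0" --pt "0 -14.3 -7.4 -1.8 0 0 0" --pt "0 -12.5 -7.4 -1.8 0 0 0" --pt "0 -11.3 -7.4 -1.8 0 0 0"

```text
clock: 5.15
tool_pos: [497.5, 149.4, 140.6]
tcp_rot: [-3.141, 0.029, -0.001]
ft_force: [-0.6, 0.1, 1.0]
width: 0.6
finger_force: 0.1
```

Run:
```python
from h import *
rel([B(-185,75,139),B(-103,75,139)])
from workcell import vision
c=vision.read_camera('scene');pickle.dump(c,open('s2.pkl','wb'))
uv=proj(c,[B(-150,75,140)])[0].astype(int);print(uv)
im=c['image'][:,:,::-1];w=vision.read_camera('wrist')['image'][:,:,::-1]
cv2.imwrite('pics/l1.png',np.hstack([cv2.resize(im[150:250,180:310],(400,600*400//520)),cv2.resize(w[:200,:],(400,307))[:307]]) if 0 else np.vstack([cv2.resize(im[140:260,180:320],(420,360)),cv2.resize(w[:240],(420,197))]))
```

```text
now [497.5 149.4 140.6] 5.15 F [-0.6  0.1  1. ]
[np.float64(-3.2), np.float64(-0.0), np.float64(0.16), np.float64(-0.0), np.float64(-0.001), np.float64(0.001)]
[np.float64(5.0), np.float64(0.0), np.float64(0.17), np.float64(-0.0), np.float64(-0.001), np.float64(0.001)]
[269 205]
```

View pics/l1.png

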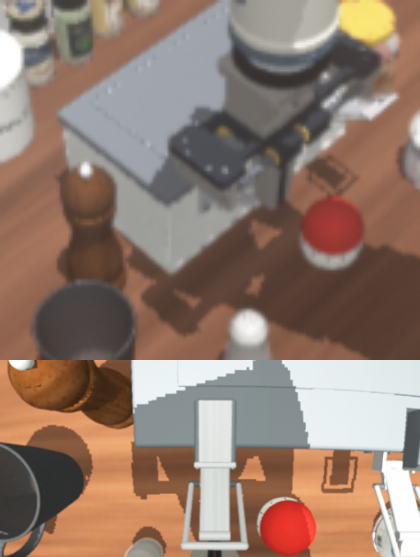

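The lid lies flat. The fingertip (213,553 in the lower half) is just outside the left bar (213,545), so I can push it inward.

Emit:
step_arm --pt "0 1 0 0.1 0 0 0" --pt "0 2 0 0.1 0 0 0" --pt "0 3 0 0.1 0 0 0" --pt "0 4 0 0.1 0 0 0" --pt "0 5 0 0.1 0 0 0" --pt "0 5.3 0 0.1 0 0 0" --pt "0 5.3 0 0.1 0 0 0" --pt "0 5.3 0 0.1 0 0 0" --pt "0 3 0 0 0 0 0" --pt "0 0 0 0 0 0 0"

```text
clock: 6.25
tool_pos: [496.6, 149.4, 140.0]
tcp_rot: [-3.141, 0.029, -0.003]
ft_force: [0.4, -0.2, -0.0]
width: 0.5
finger_force: 0.0
```

Run:
```python
from h import *
rel([B(-187,75,200),B(-187,-75,200),B(-187,-75,140),B(-158,-75,140)])
from workcell import vision
w=vision.read_camera('wrist');P=world(w)
cv2.imwrite('pics/l2.png',cv2.resize(w['image'][:200,:,::-1],(768,300)))
```

```text
now [496.6 149.4 140. ] 6.25 F [ 0.4 -0.2 -0. ]
[np.float64(-3.3), np.float64(-0.01), np.float64(-6.01), np.float64(-0.0), np.float64(-0.002), np.float64(0.0)]
[np.float64(-3.31), np.float64(14.99), np.float64(-6.01), np.float64(-0.0), np.float64(-0.002), np.float64(0.0)]
[np.float64(-3.32), np.float64(15.0), np.float64(-0.01), np.float64(-0.0), np.float64(-0.002), np.float64(0.0)]
[np.float64(-0.42), np.float64(15.0), np.float64(-0.01), np.float64(-0.0), np.float64(-0.002), np.float64(0.0)]
```

View pics/l2.png

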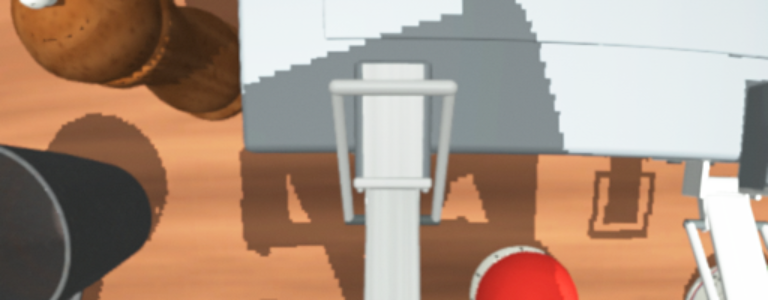

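The left loop has fallen onto its catch, with its bar at (392,88) on top of the block. Next is the right loop.

Emit:
step_arm --pt "0 -3.3 0 -3 0 0 0" --pt "0 -3.3 3 -6 0 0 0" --pt "0 -3.3 7.5 -6 0 0 0" --pt "0 -3.3 12 -6 0 0 0" --pt "0 -3.3 15 -6 0 0 0" --pt "0 -3.3 15 -3 0 0 0" --pt "0 -3.3 15 0 0 0 0" --pt "0 -3.3 15 0 0 0 0" --pt "0 -1.5 15 0 0 0 0" --pt "0 -0.3 15 0 0 0 0"

```text
clock: 7.3
tool_pos: [491.7, -0.5, 141.1]
tcp_rot: [3.141, -0.028, 0.003]
ft_force: [0.0, -0.2, -0.5]
width: 0.5
finger_force: 0.1
```

Emit:
step_arm --pt "0 1 0 0.1 0 0 0" --pt "0 2 0 0.1 0 0 0" --pt "0 3 0 0.1 0 0 0" --pt "0 4 0 0.1 0 0 0" --pt "0 5 0 0.1 0 0 0" --pt "0 5.5 0 0.1 0 0 0" --pt "0 5.5 0 0.1 0 0 0" --pt "0 5.5 0 0.1 0 0 0" --pt "0 3 0 0 0 0 0" --pt "0 0 0 0 0 0 0"

```text
clock: 8.3
tool_pos: [490.4, -0.7, 139.9]
tcp_rot: [3.141, -0.029, 0.002]
ft_force: [-0.4, -0.1, -0.3]
width: 0.5
finger_force: 0.0
```

Run:
```python
from h import *
from workcell import vision
w=vision.read_camera('wrist');P=world(w)
cv2.imwrite('pics/l3.png',cv2.resize(w['image'][:200,:,::-1],(768,300)))
# lever press path: contact at radius 50 on the upper face; tool tilted 0.6, tip radius offset
rel([B(-150,-75,175)],[dwn(.6)])
```

```text
now [484.3  -0.6 139. ] 8.35 F [-4.4 -0.2 -0.9]
[np.float64(1.31), np.float64(-0.02), np.float64(-3.61), np.float64(-0.0), np.float64(0.605), np.float64(0.001)]
```

View pics/l3.png

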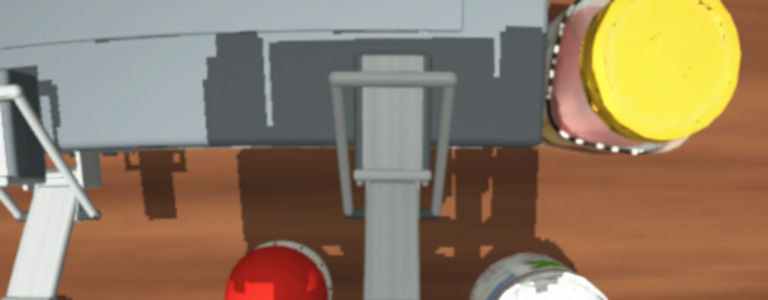

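The right loop is on its catch as well, with its bar at (392,78) behind the lip. Now the levers, starting with the right.

```bash
cat > lev.py <<'E'
from h import *
import sys
def path(side,angs,over,rho=48,tau=.4):
    tx=np.array([np.cos(tau),np.sin(tau)]);out=[]
    for a in np.radians(angs):
        u=np.array([-np.sin(a),np.cos(a)]);n=np.array([np.cos(a),np.sin(a)])
        k=np.clip(n@tx/.3,-1,1)
        p=np.array([-89,96])+rho*u+(2-over)*n+10*k*tx
        out.append(B(p[0],side*75,p[1]))
    return out
E
python3 - <<'E'
from lev import *
p=path(-1,[40,60,75,90,105,115,125,135,145,155,165,172,180],.5)
print(np.round(p,0))
rel([B(-155,-75,185)]+p,[dwn(.4)]*14)
E
```

```text
[[538.  -1. 138.]
 [527.  -1. 125.]
 [522.  -1. 114.]
 [520.  -1. 101.]
 [516.  -1.  87.]
 [513.  -1.  77.]
 [512.  -1.  67.]
 [514.  -1.  59.]
 [521.  -1.  54.]
 [528.  -1.  49.]
 [536.  -1.  46.]
 [541.  -1.  45.]
 [548.  -2.  44.]]
now [484.3  -0.6 139. ] 8.35 F [-4.4 -0.2 -0.9]
[np.float64(0.81), np.float64(-0.02), np.float64(-4.6), np.float64(-0.0), np.float64(0.405), np.float64(0.001)]
[np.float64(5.38), np.float64(-0.02), np.float64(0.11), np.float64(-0.0), np.float64(0.405), np.float64(0.001)]
[np.float64(4.27), np.float64(-0.02), np.float64(1.36), np.float64(-0.0), np.float64(0.405), np.float64(0.001)]
[np.float64(3.76), np.float64(-0.02), np.float64(2.51), np.float64(-0.0), np.float64(0.405), np.float64(0.001)]
[np.float64(3.57), np.float64(-0.02), np.float64(3.74), np.float64(-0.0), np.float64(0.405), np.float64(0.001)]
[np.float64(3.2), np.float64(-0.02), np.float64(5.2), np.float64(-0.0), np.float64(0.405), np.float64(0.001)]
[np.float64(2.93), np.float64(-0.02), np.float64(6.23), np.float64(-0.0), np.float64(0.405), np.float64(0.001)]
[np.float64(2.8), np.float64(-0.02), np.float64(7.19), np.float64(-0.0), np.float64(0.405), np.float64(0.001)]
[np.float64(3.04), np.float64(-0.02), np.float64(7.96), np.float64(-0.0), np.float64(0.405), np.float64(0.001)]
[np.float64(3.67), np.float64(-0.02), np.float64(8.52), np.float64(-0.0), np.float64(0.405), np.float64(0.001)]
[np.float64(4.38), np.float64(-0.02), np.float64(8.96), np.float64(-0.0), np.float64(0.405), np.float64(0.001)]
[np.float64(5.16), np.float64(-0.02), np.float64(9.26), np.float64(-0.0), np.float64(0.405), np.float64(0.001)]
[np.float64(5.73), np.float64(-0.02), np.float64(9.39), np.float64(-0.0), np.float64(0.405), np.float64(0.001)]
[np.float64(6.4), np.float64(-0.02), np.float64(9.46), np.float64(-0.0), np.float64(0.405), np.float64(0.001)]
```

Emit:
step_arm --pt "0 0 0 -2.5 0 0 0" --pt "0 0.4 0 -4.6 0 0.15 0" --pt "0 0.8 0 -4.6 0 0.3 0" --pt "0 2.5 0 -4.6 0 0.405 0" --pt "0 4 0 -3.5 0 0.405 0" --pt "0 4.5 0 -2 0 0.405 0" --pt "0 4.5 0 -2 0 0.405 0" --pt "0 4.5 0 -2 0 0.405 0" --pt "0 4.5 0 -2 0 0.405 0" --pt "0 4.5 0 -2 0 0.405 0"

```text
clock: 9.35
tool_pos: [535.4, -1.5, 160.5]
tcp_rot: [3.073, -0.028, 0.633]
ft_force: [0.4, 0.5, 0.7]
width: 0.6
finger_force: 0.0
```

Run:
```python
from lev import *
p=path(-1,[50,60,70,80,90,100,110,120,130,140,150,160,170,180],.5)
rel(p,[dwn(.4)]*14)
```

```text
now [535.4  -1.5 160.5] 9.35 F [0.4 0.5 0.7]
[np.float64(-1.44), np.float64(-0.01), np.float64(2.49), np.float64(-0.0), np.float64(-0.006), np.float64(0.001)]
[np.float64(-2.17), np.float64(-0.01), np.float64(2.91), np.float64(-0.0), np.float64(-0.006), np.float64(0.001)]
[np.float64(-2.81), np.float64(-0.01), np.float64(3.45), np.float64(-0.0), np.float64(-0.006), np.float64(0.001)]
[np.float64(-3.35), np.float64(-0.02), np.float64(4.09), np.float64(-0.0), np.float64(-0.006), np.float64(0.001)]
[np.float64(-3.77), np.float64(-0.02), np.float64(4.81), np.float64(-0.0), np.float64(-0.006), np.float64(0.001)]
[np.float64(-4.31), np.float64(-0.02), np.float64(5.6), np.float64(-0.0), np.float64(-0.006), np.float64(0.001)]
[np.float64(-5.03), np.float64(-0.02), np.float64(6.42), np.float64(-0.0), np.float64(-0.006), np.float64(0.001)]
[np.float64(-5.61), np.float64(-0.02), np.float64(7.25), np.float64(-0.0), np.float64(-0.006), np.float64(0.001)]
[np.float64(-6.03), np.float64(-0.02), np.float64(8.07), np.float64(-0.0), np.float64(-0.006), np.float64(0.001)]
[np.float64(-5.77), np.float64(-0.02), np.float64(8.86), np.float64(-0.0), np.float64(-0.006), np.float64(0.001)]
[np.float64(-5.35), np.float64(-0.01), np.float64(9.59), np.float64(-0.0), np.float64(-0.006), np.float64(0.001)]
[np.float64(-4.81), np.float64(-0.01), np.float64(10.23), np.float64(-0.0), np.float64(-0.006), np.float64(0.001)]
[np.float64(-4.17), np.float64(-0.01), np.float64(10.77), np.float64(-0.0), np.float64(-0.006), np.float64(0.001)]
[np.float64(-3.45), np.float64(-0.01), np.float64(11.19), np.float64(-0.0), np.float64(-0.006), np.float64(0.001)]
```

Emit:
step_arm --pt "0 -1.4 0 2.2 0 0 0" --pt "0 -2.2 0 2.9 0 0 0" --pt "0 -2.8 0 3.4 0 0 0" --pt "0 -3.3 0 4.1 0 0 0" --pt "0 -3.8 0 4.8 0 0 0" --pt "0 -4.3 0 5.6 0 0 0" --pt "0 -5 0 6.4 0 0 0" --pt "0 -5.6 0 7.3 0 0 0" --pt "0 -6 0 8.1 0 0 0" --pt "0 -5.8 0 8.9 0 0 0"

```text
clock: 10.35
tool_pos: [516.3, -1.1, 54.2]
tcp_rot: [3.074, -0.028, 0.629]
ft_force: [-1.1, -0.7, 4.4]
width: 0.5
finger_force: 1.8
```

Run:
```python
from lev import *
p=path(-1,[140,150,160,170,180],.5)+path(-1,[180],2.5)
rel(p,[dwn(.4)]*6)
from workcell import vision
w=vision.read_camera('wrist');cv2.imwrite('pics/l4.png',cv2.resize(w['image'][:240,:,::-1],(640,300)))
```

```text
now [516.3  -1.1  54.2] 10.35 F [-1.1 -0.7  4.4]
[np.float64(0.18), np.float64(-0.01), np.float64(-0.15), np.float64(-0.0), np.float64(-0.004), np.float64(0.001)]
[np.float64(0.6), np.float64(-0.01), np.float64(0.57), np.float64(-0.0), np.float64(-0.004), np.float64(0.001)]
[np.float64(1.14), np.float64(-0.01), np.float64(1.21), np.float64(-0.0), np.float64(-0.004), np.float64(0.001)]
[np.float64(1.78), np.float64(-0.01), np.float64(1.75), np.float64(-0.0), np.float64(-0.004), np.float64(0.001)]
[np.float64(2.51), np.float64(-0.01), np.float64(2.17), np.float64(-0.0), np.float64(-0.004), np.float64(0.001)]
[np.float64(2.69), np.float64(-0.01), np.float64(2.25), np.float64(-0.0), np.float64(-0.004), np.float64(0.001)]
```

View pics/l4.png

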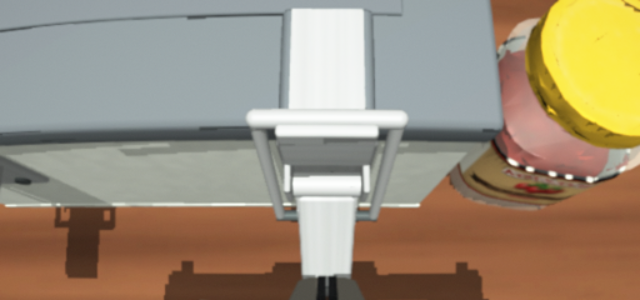

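The bar (327,118) now sits against the lip (327,130) and the lever is swinging down. I'll finish the stroke.

Emit:
step_arm --pt "0 0.5 0 0.4 0 0 0" --pt "0 0.9 0 0.9 0 0 0" --pt "0 1.2 0 1.3 0 0 0" --pt "0 1.6 0 1.6 0 0 0" --pt "0 1.9 0 1.9 0 0 0" --pt "0 2.3 0 2.1 0 0 0" --pt "0 2.6 0 2.2 0 0 0" --pt "0 2.7 0 2.3 0 0 0" --pt "0 2.7 0 2.3 0 0 0" --pt "0 2.7 0 2.3 0 0 0"

```text
clock: 11.4
tool_pos: [546.8, -1.8, 43.2]
tcp_rot: [3.076, -0.028, 0.62]
ft_force: [-17.4, -0.2, 11.7]
width: 0.4
finger_force: 8.9
```

Run:
```python
from lev import *
rel(path(-1,[180],.5)+path(-1,[180],4)+[B(-175,-75,60),B(-175,-75,185),B(-120,75,185),B(-117,75,160)],[dwn(.4)]*6)
```

```text
now [546.8  -1.8  43.2] 11.4 F [-17.4  -0.2  11.7]
[np.float64(0.13), np.float64(-0.02), np.float64(-0.04), np.float64(-0.0), np.float64(0.002), np.float64(0.001)]
[np.float64(0.45), np.float64(-0.02), np.float64(0.1), np.float64(-0.0), np.float64(0.002), np.float64(0.001)]
[np.float64(-6.2), np.float64(-0.03), np.float64(-4.42), np.float64(-0.0), np.float64(0.002), np.float64(0.001)]
[np.float64(-1.35), np.float64(-0.02), np.float64(-15.95), np.float64(-0.0), np.float64(0.002), np.float64(0.001)]
[np.float64(3.73), np.float64(-15.02), np.float64(-13.81), np.float64(-0.0), np.float64(0.002), np.float64(0.001)]
[np.float64(3.04), np.float64(-15.02), np.float64(-11.39), np.float64(-0.0), np.float64(0.002), np.float64(0.001)]
```

Emit:
step_arm --pt "0 0.1 0 0 0 0 0" --pt "0 0.2 0 0.1 0 0 0" --pt "0 0.2 0 0.1 0 0 0" --pt "0 0.2 0 0.1 0 0 0" --pt "0 0.2 0 0.1 0 0 0" --pt "0 0.2 0 0.1 0 0 0" --pt "0 0.2 0 0.1 0 0 0" --pt "0 0.2 0 0.1 0 0 0" --pt "0 0.2 0 0.1 0 0 0" --pt "0 0.2 0 0.1 0 0 0"

```text
clock: 12.4
tool_pos: [547.2, -1.8, 42.5]
tcp_rot: [3.077, -0.028, 0.615]
ft_force: [-24.6, 0.5, 16.6]
width: 0.1
finger_force: 12.2
```

Emit:
step_arm --pt "0 -2 0 -1.2 0 0 0" --pt "0 -5 0 -3.5 0 0 0" --pt "0 -6 0 -6 0 0 0" --pt "0 -4.5 0 -11 0 0 0" --pt "0 -1.5 0 -16 0 0 0" --pt "0 -1 -4 -16 0 0 0" --pt "0 1 -9 -15.5 0 0 0" --pt "0 3 -13 -14.5 0 0 0" --pt "0 3.7 -15 -14 0 0 0" --pt "0 3.7 -15 -14 0 0 0"

```text
clock: 13.4
tool_pos: [536.9, 151.8, 188.9]
tcp_rot: [3.075, -0.023, 0.636]
ft_force: [0.2, 0.2, 0.9]
width: 0.7
finger_force: 0.0
```

Run:
```python
from lev import *
from workcell import vision
w=vision.read_camera('wrist');cv2.imwrite('pics/l5.png',cv2.resize(w['image'][:240,:,::-1],(640,300)))
p=path(1,[50,60,70,80,90,100,110,120,130,140,150,160,170,180],.5)
rel(p,[dwn(.4)]*14)
```

```text
now [535.4 150.  188.2] 13.45 F [-0.3 -0.6 -0.2]
[np.float64(-2.28), np.float64(0.14), np.float64(5.15), np.float64(-0.002), np.float64(-0.006), np.float64(0.003)]
[np.float64(-3.0), np.float64(0.14), np.float64(5.57), np.float64(-0.002), np.float64(-0.006), np.float64(0.003)]
[np.float64(-3.64), np.float64(0.14), np.float64(6.1), np.float64(-0.002), np.float64(-0.006), np.float64(0.003)]
[np.float64(-4.18), np.float64(0.14), np.float64(6.74), np.float64(-0.002), np.float64(-0.006), np.float64(0.003)]
[np.float64(-4.6), np.float64(0.14), np.float64(7.47), np.float64(-0.002), np.float64(-0.006), np.float64(0.003)]
[np.float64(-5.14), np.float64(0.13), np.float64(8.25), np.float64(-0.002), np.float64(-0.006), np.float64(0.003)]
[np.float64(-5.86), np.float64(0.13), np.float64(9.07), np.float64(-0.002), np.float64(-0.006), np.float64(0.003)]
[np.float64(-6.45), np.float64(0.13), np.float64(9.91), np.float64(-0.002), np.float64(-0.006), np.float64(0.003)]
[np.float64(-6.87), np.float64(0.13), np.float64(10.73), np.float64(-0.002), np.float64(-0.006), np.float64(0.003)]
[np.float64(-6.6), np.float64(0.14), np.float64(11.51), np.float64(-0.002), np.float64(-0.006), np.float64(0.003)]
[np.float64(-6.19), np.float64(0.14), np.float64(12.24), np.float64(-0.002), np.float64(-0.006), np.float64(0.003)]
[np.float64(-5.65), np.float64(0.14), np.float64(12.88), np.float64(-0.002), np.float64(-0.006), np.float64(0.003)]
[np.float64(-5.01), np.float64(0.14), np.float64(13.42), np.float64(-0.002), np.float64(-0.006), np.float64(0.003)]
[np.float64(-4.28), np.float64(0.15), np.float64(13.84), np.float64(-0.002), np.float64(-0.006), np.float64(0.003)]
```

View pics/l5.png

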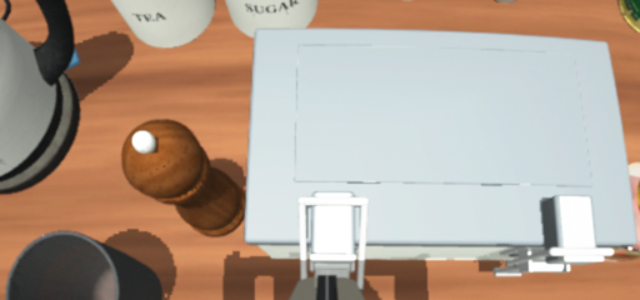

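The right lever is down (around (535,262)) and the left loop is still on its catch (bar at (333,200)). Pressing the left lever.

Emit:
step_arm --pt "0 -2 0.1 3.5 0 0 0" --pt "0 -2.5 0.1 5.1 0 0 0" --pt "0 -3 0.1 5.6 0 0 0" --pt "0 -3.6 0.1 6.1 0 0 0" --pt "0 -4.2 0.1 6.7 0 0 0" --pt "0 -4.6 0.1 7.5 0 0 0" --pt "0 -5.1 0.1 8.3 0 0 0" --pt "0 -5.9 0.1 9.1 0 0 0" --pt "0 -6.4 0.1 9.9 0 0 0" --pt "0 -6.9 0.1 10.7 0 0 0"

```text
clock: 14.45
tool_pos: [513.7, 148.4, 62.2]
tcp_rot: [3.074, -0.028, 0.633]
ft_force: [-0.1, 0.6, 2.2]
width: 0.5
finger_force: 1.2
```

Run:
```python
from lev import *
p=path(1,[140,150,160,170,180],.5)+path(1,[180],2.5)
rel(p,[dwn(.4)]*6)
```

```text
now [513.7 148.4  62.2] 14.45 F [-0.1  0.6  2.2]
[np.float64(0.36), np.float64(-0.06), np.float64(0.8), np.float64(-0.001), np.float64(-0.006), np.float64(0.001)]
[np.float64(0.78), np.float64(-0.06), np.float64(1.53), np.float64(-0.001), np.float64(-0.006), np.float64(0.001)]
[np.float64(1.32), np.float64(-0.06), np.float64(2.17), np.float64(-0.001), np.float64(-0.006), np.float64(0.001)]
[np.float64(1.96), np.float64(-0.06), np.float64(2.71), np.float64(-0.001), np.float64(-0.006), np.float64(0.001)]
[np.float64(2.68), np.float64(-0.06), np.float64(3.13), np.float64(-0.001), np.float64(-0.006), np.float64(0.001)]
[np.float64(2.87), np.float64(-0.06), np.float64(3.2), np.float64(-0.001), np.float64(-0.006), np.float64(0.001)]
```

Emit:
step_arm --pt "0 0.4 0 0.8 0 0 0" --pt "0 0.8 0 1.5 0 0 0" --pt "0 1.3 0 2.2 0 0 0" --pt "0 1.6 0 2.5 0 0 0" --pt "0 2 0 2.7 0 0 0" --pt "0 2.4 0 3 0 0 0" --pt "0 2.7 0 3.1 0 0 0" --pt "0 2.9 0 3.2 0 0 0" --pt "0 3 0 3.3 0 0 0" --pt "0 3 0 3.3 0 0 0"

```text
clock: 15.45
tool_pos: [550.6, 146.5, 42.9]
tcp_rot: [3.073, -0.028, 0.624]
ft_force: [-23.3, 4.5, 15.7]
width: 0.4
finger_force: 11.5
```

Emit:
step_arm --pt "0 0 0 0 0 0 0" --pt "0 0 0 0 0 0 0" --pt "0 -2 0 -1.2 0 0 0" --pt "0 -5 0 -3.5 0 0 0" --pt "0 -6 0 -6 0 0 0" --pt "0 -5 0 -11 0 0 0" --pt "0 -6 0 -16 0 0 0" --pt "0 -7 3 -20 0 0 0" --pt "0 -8 7.5 -23 0 0 0" --pt "0 -8 7.5 -23 0 0 0"

```text
clock: 16.45
tool_pos: [388.1, 73.7, 227.0]
tcp_rot: [3.073, -0.029, 0.641]
ft_force: [0.3, -0.1, -0.2]
width: 0.4
finger_force: 0.0
```

Run:
```python
from h import *
from workcell import vision,ctrl
print(ctrl.read_state()['ft_force'].round(1))
w=vision.read_camera('wrist');t=vision.read_camera('top');t0=pickle.load(open('c0.pkl','rb'))['top']
P=world(w)
for y in(75,-75):
  for q in((-93,y,50),(-60,y,137.5),(-50,0,120)): 
    X=B(*q);u=proj(w,[X])[0].round().astype(int); 
    if 0<=u[0]<512 and 0<=u[1]<384: print(q,X.round(),u,np.round(P[u[1],u[0]]))
cv2.imwrite('pics/l6.png',np.vstack([cv2.resize(w['image'][:256,:,::-1],(600,300)),cv2.resize(np.hstack([t0['image'][110:250,150:370,::-1],t['image'][110:250,150:370,::-1]]),(600,191))]))
```

```text
[ 0.3 -0.1 -0.2]
(-93, 75, 50) [557. 148.  50.] [198  98] [558. 148.  48.]
(-60, 75, 137.5) [590. 148. 137.] [182  27] [589. 147. 139.]
(-50, 0, 120) [599.  72. 120.] [260  28] [599.  72. 120.]
(-93, -75, 50) [555.  -2.  50.] [323  98] [555.  -2.  49.]
(-60, -75, 137.5) [588.  -2. 137.] [337  27] [587.  -2. 138.]
(-50, 0, 120) [599.  72. 120.] [260  28] [599.  72. 120.]
```

View pics/l6.png

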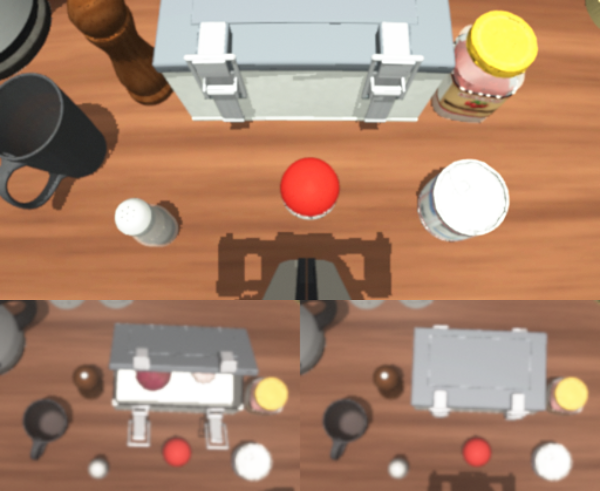

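Both levers are down against the front (at (232,105) and (376,105)), the loops are hooked, and the lid top measures z=120. The bystanders haven't moved. I'm handing the job in.

```bash
python3 -c "
from workcell import ctrl
print(ctrl.finish_job())"
```

```text
the job is handed in; nothing more can be done
None
```

The bin is closed: the lid is down at z = 120 mm, both loops are hooked, and both levers are pressed to their stops. The other things stand where they were, and I handed the job in at about 17 s.

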